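# Space and press a painted tile in its mounting jig

## Robot

A 6-joint arm with a two-finger parallel gripper is mounted at the origin on the work surface. World frame = base frame: x ahead of the robot, y to its left, z up, the work surface at z = 0. Lengths are in m, angles in degrees, forces in N, time in s.
With the tool pointing down it reaches from about 0.375 to 0.9 m from the base axis. Payload 3.1 kg.
Tool frame: the origin (TCP) lies at the very end of the fingers, on their centre line; the grasp point (between the pads) lies 19 mm behind it; z points along the fingers, y is the direction in which the jaws open and shut (so a half turn about z gives the same grasp; the last joint's range is limited). The gripper opens to 87 mm and grips with 3 to 60 N. Pads are 19 mm wide; open, the fingers measure 117 mm over their backs; the gripper's body (75 mm by 190 mm) begins 51 mm behind the grasp point.
Start: joints at [-76.633, 30.224, 82.088, -0, 67.689, -10.227], TCP at [0.25, -0.573, 0.223] pointing down, gripper open.
Joint ranges: [-176.69, 176.69], [-43.24, 126.21], [12.49, 139.97], [-82, 262], [0, 151.66], [-163.58, 163.58]. Speed limits (degrees/s): [159.86, 159.86, 180, 180, 180, 180].

## Interface

Orientations are given as a 3x3 rotation matrix whose columns are the frame's x, y, z axes.
In Python, from rig import readout, capture, camera_model, bot, spot_in, regions_of gives the robot as it stands.
- The arm moves only by the tool send_rows, never from a script. Its argument "moves" is a list that holds one entry, the list of rows, each a list of 7 numbers: the turn, a rotation vector about the tool's x, y, z in degrees, then the shift along the tool's x, y, z in cm, then the opening, from -1 (shut) to 1 (fully open). A call has exactly 5 rows; each row shifts and turns the commanded pose from where the row before left it, along the tool's axes as they then stand; what a row does not reach is not made up. A row lasts 1/10 s, in which the tool goes at most 50 mm and 8.59 degrees, less where a joint would pass 70% of its speed; a pose out of reach is approached as far as the arm can. A call with a gripper value outside its range is refused whole. The fingers move at their own pace and stop on an object; the grip force is fixed at half the most. Time passes only in rows, so rows that do not move let the fingers close, or fill a call up. It gives the time, the measured TCP pose, the force and the opening at its end, in the units of the state.
- readout.read_state(): the state, without advancing time (a new reading comes with each control period).
- capture(name): name is "scene" or "top" or "wrist"; returns the picture (420x560x3 uint8, blue, green, red); there is no depth.
- camera_model(name): a dict with "camera_matrix" (3x3 intrinsics, pixels), "pose" (4x4, takes a point from camera to world coordinates). Camera axes: x right, y up, looking along -z (the intrinsics and any distortion apply to the point x, -y, -z); pixel columns grow to the right and rows downward; lengths in m; the calibration is good to about 2 mm. A picture is of the moment at which its call begins: read the wrist's pose just before it. camera_model takes no time and is no camera call; for the wrist camera it gives the pose at the moment of the call.
- bot.hand_in(): hands the job in, once; it reports no verdict.
Trained networks look in the newest picture that a camera, given by its name, has taken for a name from the list of things; names that differ only in an ending like _2 or _b are one class to them, and where a whole thing is asked for, a point or a joint stands for the part that bears it (a point fixed in the world has none). Each returns a list of dicts, best first, with "p" (0 to 1); they miss things now and then, are a little off and sometimes report something else, mostly with a low value. They report only what shows in the picture. A call takes as long as a camera call. They do not tell look-alikes from the thing itself.
- spot_in(camera, thing): "location" ([x, y, z] in m, in world coordinates, good to about 4 mm: the middle of the surface that is visible of it).
- regions_of(camera, thing): "mask" (420x560 bool, what is visible of it).
The state is a dict: "time_s": time; "joint_positions": joint angles; "qvel": joint speeds; "tau": joint torques, N m; "position": TCP position; "tcp_rot": TCP orientation; "force": force on the tool from outside, world axes, zero at the start; "moment": the same for the moment, N m; "opening": opening from 0.0 (shut) to 1.0 (fully open).
Only numpy, scipy, OpenCV 4.12 (cv2) and the standard library are available. Lean on these libraries where they do the work, as an engineer would, in place of code of your own. Each camera call takes 0.05 s, during which the arm holds its last target. There are 200 camera calls.

## Task

Take the wooden spacer slip out of its block and stand it, foot down, in the one gap beside the tile that is wide enough (at the thin rail), midway along the tile and fully down on the base board, and let it go there before pressing the tile. Then press the brittle tile gently down on its springs with the fingers until its top is flush with the rails, and finish while still holding it down, with the spacer left standing in the gap. Do not disturb the other things on the table.

Things in the scene. Friction and masses are not known exactly. Their poses are not given: they have to be found in the camera images.
- jig: Fixed mounting jig. Its wooden base board is 130 x 200 x 12 mm (x, y, z); origin at the centre of the board's underside, on the table, z up. The tile sits over its centre, the two side rails stand on the board at the tile's -y and +y sides (which rail is on which side changes), and a low back stop (10 x 98 mm, top 38 mm above the table) is at the +x end, 5 mm from the tile. The tile's edges are at y = -50 and +50 mm and x = -50 and +50 mm in this frame.
- tile_top (a point): Centre of the top face of the white ceramic tile (100 x 100 mm, painted with a dark bamboo; with its plywood backing 20 mm thick). It moves only straight down. Unpressed its top is 44 mm above the table, 6 mm above the rails' tops; pressed fully down its top is flush with the rails, 38 mm above the table. Axes as the jig.
- tile (a joint): How far the tile is pressed down, in m: 0 at rest, 0.006 at its stop, flush with the rails. Springs push it back up: it starts to move at about 1 N and needs about 10 N at the stop.
- rail_thin: The thin side rail, 120 x 14 x 26 mm (x along the tile's edge), fixed on the base board; origin at the centre of its underside, 12 mm above the table; top 38 mm above the table. Axes parallel to the jig's. Its centre line is 70 mm from the jig's centre, on the jig's -y or +y side, leaving a 13 mm gap to the tile: wide enough for the spacer. The middle of this gap is 56.5 mm from the jig's centre line. The gap's floor is the base board, 12 mm above the table.
- rail_thick: The thick side rail, 120 x 30 x 26 mm, fixed on the other side of the tile, its centre line also 70 mm from the jig's centre; it leaves a gap of only 5 mm, too narrow for the spacer. Same height and origin convention as the thin rail.
- spacer_mid (a point): Centre (half-way up) of the loose wooden spacer slip: 70 mm long (its x), 10 mm thick (its y), 66 mm tall (its z), 40 g or so; the bottom edge is rounded to 5 mm radius along its length. It starts upright in the slot of the block with its foot 4 mm above the table, so its upper 42 mm stand out of the block; it may lean by a few degrees in the slot or the gap. Seated in the gap its upper 28 mm stand out above the unpressed tile.
- spacer_foot (a point): Middle of the spacer's bottom edge, 33 mm below its centre.
- spacer: The spacer as a body; its origin is the middle of its bottom edge, axes as at its centre.
- rack: Fixed wooden block 94 x 52 x 28 mm that holds the spacer in a slot (75 x 12.5 mm, 24 mm deep, long along its x); origin at the centre of its underside.
- inkstone: Loose bystander to leave alone: dark inkstone, 75 x 115 x 22 mm; origin at the centre of its underside.
- ink_bottle: Loose bystander to leave alone: small ink jar, 48 across, 85 tall mm; origin at the centre of its underside.
- dish: Loose bystander to leave alone: white dish, 100 across, 18 tall mm; origin at the centre of its underside.
- water_cup: Loose bystander to leave alone: water cup, 72 across, 75 tall mm; origin at the centre of its underside.
- weight: Loose bystander to leave alone: steel bar paperweight, 30 x 140 x 18 (long along its y) mm; origin at the centre of its underside.
- seal: Loose bystander to leave alone: square seal stone standing upright, 22 x 22 x 50 mm; origin at the centre of its underside.
- brush_rest: Loose bystander to leave alone: white ceramic brush rest, 30 x 100 x 26 (long along its y) mm; origin at the centre of its underside.
Things that resemble listed ones, but are neither listed nor needed, are in the scene too. Of the things that look like the spacer, the smaller one is meant. What is shaped like the jig but purple is not meant.

How it is judged:
By the outcome, as a careful person would: the job done as asked, in the order asked, and still so for the second after the job is handed in, while the arm keeps its last pose, push and grip.
It also fails if it takes over 51 s, if anything falls off the work surface, if the arm or the gripper's body presses on something with over 40 N, if the wrist force passes 120 N, or if a joint passes its speed limit or range.

## Working session

There is one attempt and no reset: what is moved stays moved. The work goes in short steps, Python scripts to look and compute and a tool call to move; the robot and the scene stay as the last step left them, time stands still between calls to the robot, and variables do not carry over. Pictures are saved under pics/ and viewed, about 8 in all and at most 12, crops included, and the job is handed in when it is done.

Besides the shell and the picture viewer there is one more tool, called after "Call:" as a command line: name --argument value ..., lists and objects as JSON in quotes. send_rows: Moves the arm, as the interface text tells. Its arguments: {"type":"object","properties":{"moves":{"type":"array","items":{"type":"array","items":{"type":"array","items":{"type":"number"}}}}},"required":["moves"]}

```bash
mkdir -p pics; ls
python3 - <<'E'
from rig import *
import cv2,numpy as np
s=readout.read_state(); print(s)
for c in("scene","top"):
    cv2.imwrite(f"pics/{c}0.png",capture(c)); m=camera_model(c); print(c,np.round(m["camera_matrix"],1).tolist(),np.round(m["pose"],4).tolist(),[k for k in m])
    for t in("spacer","rack","jig","tile_top","rail_thin","rail_thick"):
        print(t,[(np.round(d["location"],3).tolist(),round(d["p"],2)) for d in spot_in(c,t)])
E
```

```text
pics
{'time_s': 0.0, 'joint_positions': array([-7.66328977e+01,  3.02795316e+01,  8.21560022e+01, -5.59010555e-05,
        6.76875067e+01, -1.02270535e+01]), 'qvel': array([ 0.00861813,  0.06633145,  0.01262505,  0.03149444, -0.01477816,
       -0.08200898]), 'tau': array([-5.03573665e-04, -4.40045357e+01, -1.76593155e+01,  6.33445289e-02,
        5.83299925e-02, -1.69665982e-04]), 'position': array([ 0.25001946, -0.57202645,  0.22156769]), 'tcp_rot': array([[ 9.16403507e-01,  4.00255375e-01, -4.97347861e-04],
       [ 4.00255504e-01, -9.16401204e-01,  2.08907352e-03],
       [ 3.80392728e-04, -2.11350052e-03, -9.99997694e-01]]), 'force': array([-0.25924508,  1.3671761 , -0.04413439]), 'moment': array([ 0.03665909, -0.0009003 , -0.06013269]), 'opening': 0.9988326411625597}
scene [[428.0, 0.0, 278.1], [0.0, 428.0, 204.6], [0.0, 0.0, 1.0]] [[0.5998, -0.621, 0.5046, 1.063], [0.8001, 0.474, -0.3676, -0.3928], [-0.0109, 0.6242, 0.7812, 0.8551], [0.0, 0.0, 0.0, 1.0]] ['camera_matrix', 'pose']
spacer [([0.583, 0.235, 0.058], 0.63), ([0.569, 0.123, 0.055], 0.62)]
rack [([0.586, 0.112, 0.027]
[... 239 characters left out ...]
.034], 0.56), ([0.571, 0.119, 0.056], 0.32)]
rail_thick [([0.536, -0.165, 0.036], 0.59)]
top [[525.9, 0.0, 286.5], [0.0, 525.9, 207.0], [0.0, 0.0, 1.0]] [[-0.0239, 0.9957, -0.0899, 0.407], [-0.9997, -0.0233, 0.0079, 0.0093], [0.0058, 0.09, 0.9959, 1.3461], [0.0, 0.0, 0.0, 1.0]] ['camera_matrix', 'pose']
spacer [([0.574, 0.235, 0.085], 0.66)]
rack [([0.558, 0.117, 0.03], 0.79), ([0.563, 0.13, 0.073], 0.54)]
jig [([0.531, -0.235, 0.043], 0.98), ([0.302, -0.288, 0.01], 0.64), ([0.558, 0.122, 0.028], 0.21)]
tile_top [([0.297, -0.297, 0.046], 0.67), ([0.538, -0.231, 0.045], 0.58), ([0.761, 0.119, 0.088], 0.51)]
rail_thin [([0.547, -0.297, 0.037], 0.66)]
rail_thick [([0.526, -0.164, 0.035], 0.74)]
```

View pics/scene0.png

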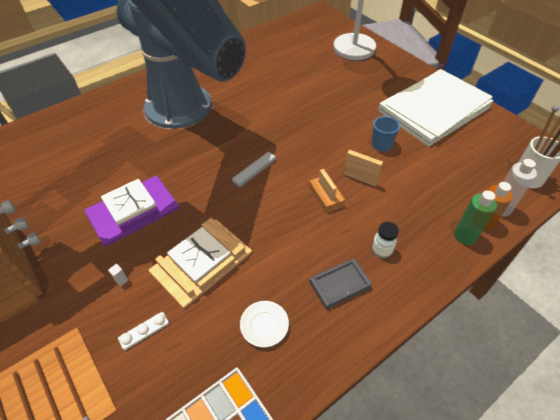

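View pics/top0.png

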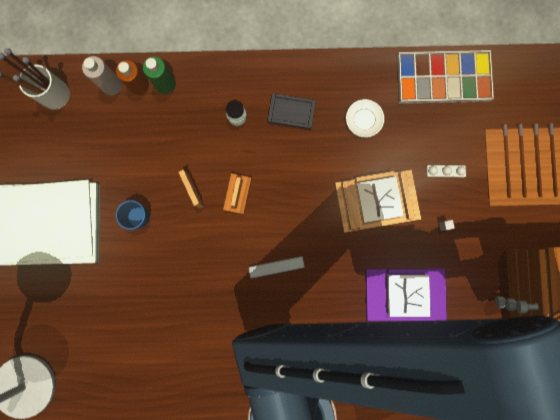

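Run:
```python
import cv2,numpy as np
s=cv2.imread("pics/scene0.png");t=cv2.imread("pics/top0.png")
r=lambda im,x,y:cv2.resize(im[y:y+75,x:x+100],(400,300),interpolation=cv2.INTER_CUBIC)
cv2.imwrite("pics/c1.png",np.vstack([np.hstack([r(s,150,218),r(s,295,150)]),np.hstack([r(t,330,163),r(t,180,160)])]))
from rig import *
m=camera_model("wrist");print(np.round(m["camera_matrix"],1).tolist())
st=readout.read_state();R=st["tcp_rot"];P=m["pose"];print(np.round(R.T@(P[:3,3]-st["position"]),4),np.round(R.T@P[:3,:3],3))
```

```text
[[367.3, 0.0, 275.5], [0.0, 367.3, 206.1], [0.0, 0.0, 1.0]]
[ 0.0754 -0.0003 -0.1622] [[-0.     0.962  0.274]
 [ 1.     0.001 -0.001]
 [-0.001  0.274 -0.962]]
```

View pics/c1.png

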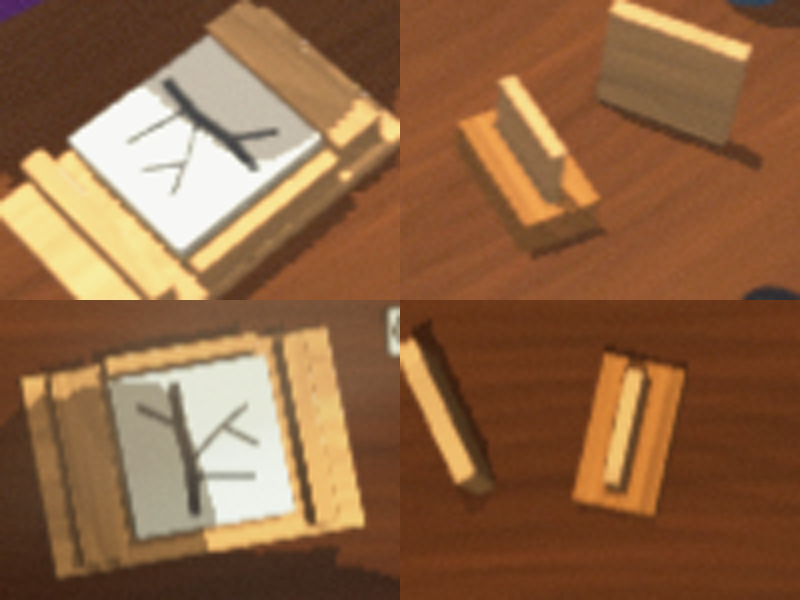

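Call:
send_rows --moves '[[[0, 0, 0, 4.1, -2.0, 0.2, 1], [0, 0, 0, 4.1, -2.0, 0.2, 1], [0, 0, 0, 4.1, -2.0, 0.2, 1], [0, 0, 0, 4.1, -2.0, 0.2, 1], [0, 0, 0, 4.1, -2.0, 0.2, 1]]]'

```text
time_s: 1.2
position: [0.399, -0.3977, 0.2127]
tcp_rot: [[0.917, 0.4, 0.0], [0.4, -0.917, -0.0], [0.0, 0.001, -1.0]]
force: [0.8, -1.5, -0.1]
opening: 0.998
```

Call:
send_rows --moves '[[[0, 0, 0, 4.1, -2.0, 0.2, 1], [0, 0, 0, 4.1, -2.0, 0.2, 1], [0, 0, 0, 4.1, -2.0, 0.2, 1], [0, 0, 0, 4.1, -2.0, 0.2, 1], [0, 0, 0, 0, 0, 0, 1]]]'

```text
time_s: 1.7
position: [0.5191, -0.2553, 0.2045]
tcp_rot: [[0.914, 0.406, 0.001], [0.406, -0.914, 0.002], [0.002, -0.001, -1.0]]
force: [-0.5, -0.4, 0.2]
opening: 0.999
```

```bash
cat > h.py <<'E'
from rig import *
import cv2,numpy as np
def back(m,px,z):
    K=m["camera_matrix"];P=m["pose"];px=np.atleast_2d(px).astype(float)
    u=cv2.undistortPoints(px[:,None],K,m.get("distortion"))[:,0]
    d=np.c_[u[:,0],-u[:,1],-np.ones(len(u))]@P[:3,:3].T
    return P[:3,3]+d*((z-P[2,3])/d[:,2])[:,None]
def rect(m,mask,z):
    c=max(cv2.findContours(mask.astype(np.uint8),cv2.RETR_EXTERNAL,cv2.CHAIN_APPROX_NONE)[0],key=cv2.contourArea)[:,0]
    w=back(m,c,z)[:,:2]*1000
    return cv2.minAreaRect(w.astype(np.float32)),w
def look(c,specs,out):
    m=camera_model(c);im=capture(c);cv2.imwrite(out,im)
    for t,z in specs:
        for d in regions_of(c,t):
            if d["p"]>.3 and d["mask"].sum()>50:
                r,_=rect(m,d["mask"],z);print(t,round(d["p"],2),np.round(r[0],1),np.round(r[1],1),round(r[2],1))
    return m,im
def goto(target,yaw):
    "tool-frame shift (cm) and z turn (deg) to a straight-down pose"
    s=readout.read_state();R=s["tcp_rot"];c,n=np.cos(np.radians(yaw)),np.sin(np.radians(yaw))
    T=np.array([[c,n,0],[n,-c,0],[0,0,-1.]])
    print("at",np.round(s["position"]*1000,1),"turn",np.round(cv2.Rodrigues(R.T@T)[0].ravel()*57.2958,2),"shift cm",np.round(R.T@(np.array(target)-s["position"])*100,2),"t",s["time_s"],"F",np.round(s["force"],1),"open",round(s["opening"],3))
E
python3 - <<'E'
from h import *
look("wrist",[("tile_top",.044),("rail_thin",.038),("rail_thick",.038),("jig",.04)],"pics/w1.png")
E
```

```text
tile_top 0.9 [ 539.8 -232.5] [ 99.8 100.6] 8.6
tile_top 0.59 [ 332.3 -279.9] [73.2 56.5] 89.0
rail_thin 0.6 [ 549.6 -299.3] [119.8  18.7] 8.4
rail_thick 0.92 [ 530.  -165.1] [119.3  33.6] 8.4
jig 0.86 [ 544.1 -231.6] [121.8 185.3] 8.6
jig 0.6 [ 349.2 -280.4] [ 58.9 205. ] 24.0
```

View pics/w1.png

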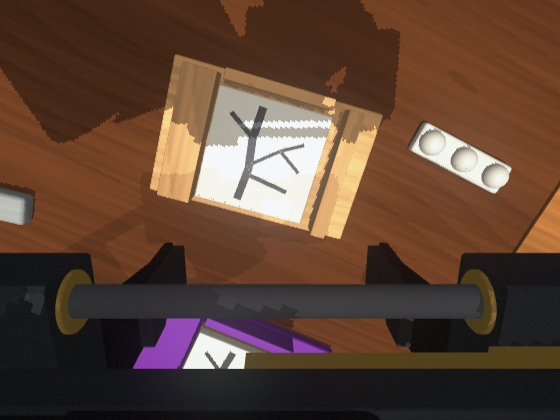

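Call:
send_rows --moves '[[[0, 0, 0, 2.0, -4.2, 0, 1], [0, 0, 0, 2.0, -4.2, 0, 1], [0, 0, 0, 2.0, -4.2, 0, 1], [0, 0, 0, 2.0, -4.2, 0, 1], [0, 0, 0, 2.0, -4.2, 0, 1]]]'

```text
time_s: 2.45
position: [0.5236, -0.0277, 0.2048]
tcp_rot: [[0.918, 0.397, 0.001], [0.397, -0.918, -0.0], [0.0, 0.0, -1.0]]
force: [-0.3, 1.0, -0.6]
opening: 0.997
```

Call:
send_rows --moves '[[[0, 0, 0, 2.0, -4.2, 0, 1], [0, 0, 0, 2.0, -4.2, 0, 1], [0, 0, 0, 2.0, -4.2, 0, 1], [0, 0, 8.4, 0, 0, 0, 1], [0, 0, 8.4, 0, 0, 0, 1]]]'

```text
time_s: 2.95
position: [0.5285, 0.1121, 0.2047]
tcp_rot: [[0.994, 0.113, 0.0], [0.113, -0.994, -0.0], [0.0, 0.0, -1.0]]
force: [-0.8, -0.5, 0.1]
opening: 1.0
```

Call:
send_rows --moves '[[[0, 0, 8.4, 0, 0, 0, 0], [0, 0, 8.3, 0, 0, 0, 0], [0, 0, 0, 0, 0, 0, 0], [0, 0, 0, 0, 0, 0, 0], [0, 0, 0, 0, 0, 0, 0]]]'

```text
time_s: 3.45
position: [0.5286, 0.1111, 0.2046]
tcp_rot: [[0.985, -0.171, 0.0], [-0.171, -0.985, -0.0], [0.0, -0.0, -1.0]]
force: [0.3, -0.5, 0.5]
opening: 0.632
```

Run:
```python
from h import *
look("wrist",[("spacer_mid",.07),("rack",.028)],"pics/w2.png")
for t in("spacer","rack"): print(t,[(np.round(d["location"],3).tolist(),round(d["p"],2)) for d in spot_in("wrist",t)])
goto([.53,.12,.2],-9.5)
```

```text
spacer_mid 0.77 [565.2 124.5] [12.9 70.8] 77.1
spacer_mid 0.65 [580.  230.6] [95.4 45.6] 24.0
rack 0.91 [564.7 125.4] [52.  94.1] 76.8
spacer [([0.58, 0.236, 0.07], 0.78), ([0.566, 0.119, 0.07], 0.66)]
rack [([0.569, 0.121, 0.029], 0.58), ([0.517, 0.353, 0.038], 0.36)]
at [528.4 111.8 204.6] turn [-0.   -0.   -0.38] shift cm [ 0.01 -0.83  0.46] t 3.7 F [-0.8  0.4  0.6] open 0.509
```

View pics/w2.png

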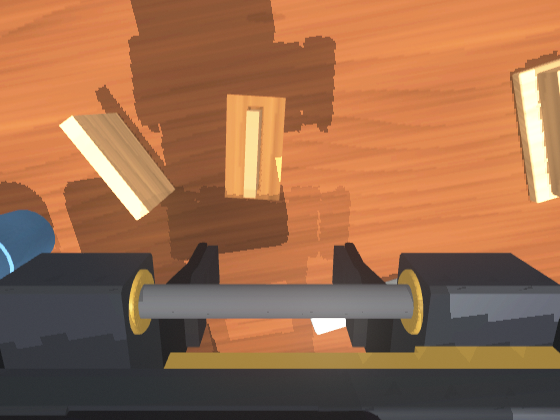

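Run:
```python
from h import *
goto([.5652,.1255,.12],-13)
```

```text
at [528.4 111.8 204.6] turn [-0.   -0.    3.12] shift cm [ 3.39 -1.98  8.46] t 3.7 F [-0.8  0.4  0.6] open 0.509
```

Call:
send_rows --moves '[[[0, 0, 0, 3.4, -2.0, 1.5, 0], [0, 0, 3.1, 0, 0, 3.5, 0], [0, 0, 0, 0, 0, 3.5, 0], [0, 0, 0, 0, 0, 0, 0], [0, 0, 0, 0, 0, 0, 0]]]'

```text
time_s: 4.2
position: [0.5651, 0.1258, 0.1194]
tcp_rot: [[0.974, -0.225, -0.001], [-0.225, -0.974, -0.0], [-0.001, 0.0, -1.0]]
force: [-0.0, -0.2, 0.6]
opening: 0.502
```

Run:
```python
from h import *
for _ in range(3):
    capture("wrist"); goto([.5652,.1255,.046],-13)
```

```text
at [566.2 125.8 120.6] turn [-0.03 -0.1   0.01] shift cm [-0.1   0.06  7.46] t 4.25 F [-0.4 -0.5 -0. ] open 0.496
at [566.7 125.8 121.3] turn [-0.05 -0.19  0.01] shift cm [-0.16  0.07  7.53] t 4.3 F [ 0.7 -0.3  0.3] open 0.498
at [566.8 125.8 121.6] turn [-0.06 -0.22  0.  ] shift cm [-0.18  0.07  7.56] t 4.35 F [ 0.3 -0.2  0.8] open 0.503
```

Call:
send_rows --moves '[[[0, 0, 0, -0.1, 0, 2.5, 0], [0, 0, 0, 0, 0, 2.5, 0], [0, 0, 0, 0, 0, 1.5, 0], [0, 0, 0, 0, 0, 1.0, 0], [0, 0, 0, 0, 0, 0, 0]]]'

```text
time_s: 4.85
position: [0.5645, 0.1259, 0.0446]
tcp_rot: [[0.974, -0.225, -0.0], [-0.225, -0.974, 0.0], [-0.0, 0.0, -1.0]]
force: [-0.0, -0.1, 1.0]
opening: 0.5
```

Call:
send_rows --moves '[[[0, 0, 0, 0, 0, 0, -1], [0, 0, 0, 0, 0, 0, -1], [0, 0, 0, 0, 0, 0, -1], [0, 0, 0, 0, 0, 0, -1], [0, 0, 0, 0, 0, 0, -1]]]'

```text
time_s: 5.35
position: [0.5646, 0.126, 0.0449]
tcp_rot: [[0.974, -0.225, 0.001], [-0.225, -0.974, 0.0], [0.001, -0.0, -1.0]]
force: [-0.6, -0.0, 0.2]
opening: 0.131
```

Call:
send_rows --moves '[[[0, 0, 0, 0, 0, 0, -1], [0, 0, 0, 0, 0, 0, -1], [0, 0, 0, 0, 0, 0, -1], [0, 0, 0, 0, 0, 0, -1], [0, 0, 0, 0, 0, 0, -1]]]'

```text
time_s: 5.85
position: [0.5646, 0.126, 0.0448]
tcp_rot: [[0.974, -0.225, 0.0], [-0.225, -0.974, 0.0], [0.0, -0.0, -1.0]]
force: [-0.1, -0.3, 4.1]
opening: 0.112
```

Call:
send_rows --moves '[[[0, 0, 0, 0, 0, -1.0, -1], [0, 0, 0, 0, 0, -2.0, -1], [0, 0, 0, 0, 0, -3.0, -1], [0, 0, 0, 0, 0, -4.0, -1], [0, 0, 0, 0, 0, -3.0, -1]]]'

```text
time_s: 6.35
position: [0.5646, 0.126, 0.1767]
tcp_rot: [[0.974, -0.225, 0.001], [-0.225, -0.974, -0.0], [0.001, -0.0, -1.0]]
force: [0.1, -0.2, -0.8]
opening: 0.11
```

Run:
```python
from h import *
goto([.5482,-.2884,.17],8.5)
look("scene",[("spacer",.18)],"pics/s2.png")
for c in ("scene",): print([(np.round(d["location"],3).tolist(),round(d["p"],2)) for d in spot_in(c,"spacer")])
```

```text
at [564.6 126.  176.7] turn [  0.    -0.07 -21.5 ] shift cm [ 7.72 40.74  0.67] t 6.35 F [ 0.1 -0.2 -0.8] open 0.11
spacer 0.84 [588.  115.7] [45.2 84.5] 74.9
spacer 0.6 [653.9 131.7] [86.5 78.7] 27.4
[([0.582, 0.237, 0.056], 0.73), ([0.584, 0.119, 0.168], 0.72)]
```

Call:
send_rows --moves '[[[0, 0, 0, 0.5, 2.5, 0, -1], [0, 0, 0, 0.8, 4.2, 0, -1], [0, 0, 0, 0.8, 4.2, 0, -1], [0, 0, 0, 0.8, 4.2, 0, -1], [0, 0, 0, 0.8, 4.2, 0, -1]]]'

```text
time_s: 7.0
position: [0.5553, -0.0715, 0.1728]
tcp_rot: [[0.974, -0.225, -0.004], [-0.225, -0.974, 0.001], [-0.004, -0.0, -1.0]]
force: [0.9, -0.4, -0.6]
opening: 0.115
```

Call:
send_rows --moves '[[[0, 0, 0, 0.8, 4.2, 0, -1], [0, 0, 0, 0.8, 4.2, 0, -1], [0, 0, 0, 0.8, 4.2, 0, -1], [0, 0, 0, 0.8, 4.2, 0, -1], [0, 0, 0, 0.8, 4.2, 0, -1]]]'

```text
time_s: 7.5
position: [0.5472, -0.285, 0.1725]
tcp_rot: [[0.974, -0.225, -0.003], [-0.225, -0.974, 0.003], [-0.004, -0.002, -1.0]]
force: [-0.1, -0.0, -0.5]
opening: 0.111
```

Call:
send_rows --moves '[[[0, 0, -7.2, 0, 0, 0, -1], [0, 0, -7.2, 0, 0, 0, -1], [0, 0, -7.1, 0, 0, 0, -1], [0, 0, 0, 0, 0, 0, -1], [0, 0, 0, 0, 0, 0, -1]]]'

```text
time_s: 8.0
position: [0.5479, -0.2835, 0.1732]
tcp_rot: [[0.989, 0.145, -0.002], [0.145, -0.989, 0.002], [-0.002, -0.002, -1.0]]
force: [0.4, 0.3, -0.3]
opening: 0.111
```

Run:
```python
from h import *
goto([.5482,-.2884,.10],8.5)
look("wrist",[("tile_top",.044),("rail_thin",.038),("rail_thick",.038),("spacer",.17)],"pics/w3.png")
goto([.5482,-.2884,.10],8.5)
```

```text
at [ 547.9 -283.5  173.2] turn [-0.11  0.11 -0.16] shift cm [-0.03  0.51  7.32] t 8.0 F [ 0.4  0.3 -0.3] open 0.111
tile_top 0.58 [ 541.4 -232. ] [101.1 100.6] 8.3
rail_thin 0.6 [ 558.3 -299.8] [105.   14.8] 8.4
rail_thick 0.95 [ 532.1 -166.9] [118.3  37.7] 8.3
rail_thick 0.51 [ 558.3 -299.8] [105.   14.7] 8.4
spacer 0.8 [ 563. -281.] [54.7 11.9] 7.8
spacer 0.34 [ 576.6 -249.5] [57.4 56.2] 8.3
at [ 548.7 -283.8  174.4] turn [-0.02  0.01 -0.04] shift cm [-0.11  0.45  7.44] t 8.25 F [-0.  -0.3 -0.1] open 0.11
```

View pics/w3.png

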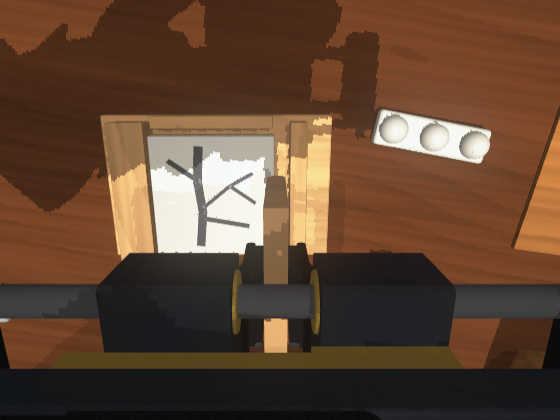

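Run:
```python
from h import *
im=cv2.imread("pics/w3.png")
print("col276",[(r,im[r,276].tolist()) for r in range(172,206,2)])
for r in (181,186,192,200,210): print(r,[int(v) for v in im[r,258:296].astype(int).mean(1)])
m=camera_model("wrist");s=readout.read_state()
for px,z in(((275,197),.1995),((275,178),.1335),((264,215),.1995),((288,215),.1995)):
    print(px,np.round(s["tcp_rot"].T@(back(m,px,z)[0]-s["position"])*1000,1))
```

```text
col276 [(172, [92, 132, 173]), (174, [93, 133, 173]), (176, [68, 93, 117]), (178, [68, 92, 117]), (180, [68, 91, 115]), (182, [69, 92, 116]), (184, [68, 91, 116]), (186, [67, 90, 113]), (188, [69, 91, 115]), (190, [70, 93, 118]), (192, [71, 96, 121]), (194, [72, 98, 123]), (196, [70, 94, 119]), (198, [71, 96, 121]), (200, [72, 97, 124]), (202, [70, 94, 118]), (204, [70, 95, 119])]
181 [244, 244, 244, 244, 244, 245, 138, 138, 121, 93, 93, 93, 92, 92, 92, 92, 92, 92, 91, 92, 92, 91, 92, 91, 90, 91, 91, 109, 181, 180, 104, 88, 170, 198, 194, 192, 194, 194]
186 [244, 244, 244, 244, 244, 244, 244, 238, 91, 91, 90, 91, 91, 90, 91, 90, 90, 90, 90, 90, 89, 89, 89, 88, 88, 87, 88, 88, 152, 107, 107, 87, 156, 180, 174, 174, 182, 196]
192 [244, 244, 244, 244, 245, 245, 245, 104, 98, 97, 96, 97, 97, 97, 97, 96, 96, 96, 96, 95, 96, 95, 96, 95, 95, 94, 94, 93, 94, 183, 107, 84, 159, 175, 174, 173, 175, 177]
200 [245, 245, 244, 245, 245, 245, 100, 99, 101, 98, 99, 99, 98, 98, 98, 97, 97, 98, 97, 97, 97, 97, 96, 96, 96, 95, 96, 95, 96, 95, 98, 83, 154, 170, 173, 174, 184, 186]
210 [245, 245, 245, 245, 245, 130, 130, 129, 129, 129, 129, 128, 129, 128, 128, 127, 128, 128, 128, 128, 128, 127, 127, 127, 126, 127, 127, 126, 126, 126, 115, 84, 151, 170, 173, 175, 177, 178]
(275, 197) [ 40.   -0.5 -25.1]
(275, 178) [34.  -0.5 40.9]
(264, 215) [ 32.7  -4.8 -25.1]
(288, 215) [ 32.7   4.6 -25.1]
```

Call:
send_rows --moves '[[[0, 0, 0, -0.1, 0.4, 1.5, -1], [0, 0, 0, 0, 0, 2.5, -1], [0, 0, 0, 0, 0, 2.5, -1], [0, 0, 0, 0, 0, 1.0, -1], [0, 0, 0, 0, 0, 0, -1]]]'

```text
time_s: 8.75
position: [0.547, -0.2874, 0.0972]
tcp_rot: [[0.989, 0.147, -0.004], [0.147, -0.989, 0.003], [-0.003, -0.003, -1.0]]
force: [-0.8, -0.3, -0.5]
opening: 0.107
```

Run:
```python
from h import *
m,im=look("wrist",[("tile_top",.044),("rail_thin",.038)],"pics/w4.png")
cv2.imwrite("pics/w4c.png",cv2.resize(im[100:250,200:360],None,fx=4,fy=4,interpolation=cv2.INTER_CUBIC))
for _ in range(2): capture("wrist");goto([.5483,-.2882,.053],8.5)
```

```text
tile_top 0.75 [ 551.8 -230.5] [ 80.1 100. ] 8.3
rail_thin 0.74 [ 559.2 -236.1] [ 97.1 178. ] 9.2
rail_thin 0.61 [ 571.4 -297.8] [78.6 14.6] 8.4
at [ 549.2 -288.8  100.7] turn [ 0.11 -0.1  -0.01] shift cm [-0.09 -0.08  4.77] t 8.95 F [ 0.7 -0.1 -0.9] open 0.114
at [ 549.1 -288.8  100.8] turn [ 0.11 -0.11 -0.  ] shift cm [-0.08 -0.08  4.78] t 9.0 F [ 0.1  0.1 -0.2] open 0.111
```

View pics/w4c.png

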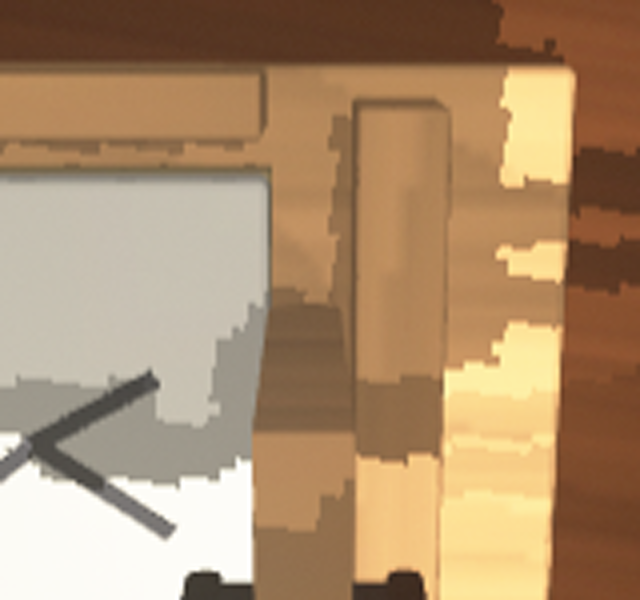

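Run:
```python
from h import *
m=camera_model("wrist");s=readout.read_state();a=np.radians(8.4);J=np.array([[np.cos(a),np.sin(a)],[-np.sin(a),np.cos(a)]])
for n,px,z in(("tileedge",(267.5,162),.044),("tileedge2",(267,145),.044),("rail",(288.8,162),.038),("rail2",(288.8,130),.038),("footL",(266.7,181),.064),("footR",(285.6,181),.064),("topL",(263.5,208),.1255),("topR",(288.5,208),.1255),("stopfar",(265,118.5),.038),("tilefar",(267,143),.044),("railfar",(300,125),.038),("footfar",(276,175.5),.0615)):
    print(n,np.round(J@(back(m,px,z)[0,:2]-s["position"][:2])*1000,1))
```

```text
tileedge [40.6  5. ]
tileedge2 [50.7  5.2]
rail [39.7 -8. ]
rail2 [59.  -7.8]
footL [33.2  5.1]
footR [33.2 -5.3]
topL [35.4  5.1]
topR [35.4 -4.7]
stopfar [65.7  6.5]
tilefar [51.9  5.2]
railfar [ 62.  -14.5]
footfar [35.8 -0. ]
```

Run:
```python
from h import *
m,im=look("wrist",[("tile_top",.044),("rail_thin",.038)],"pics/w5.png")
s=readout.read_state();print(s["position"]*1000)
c=cv2.resize(im[100:250,200:360],None,fx=4,fy=4,interpolation=cv2.INTER_CUBIC);cv2.imwrite("pics/w5c.png",c)
g=im.astype(int).mean(2)
for r in(145,155,162,181): print(r,g[r,262:294].astype(int).tolist())
print(g[110:150,255].astype(int).tolist());print(g[165:215,276].astype(int).tolist())
```

```text
tile_top 0.82 [ 552.4 -230.9] [78.6 99.7] 8.9
rail_thin 0.56 [ 573.3 -297.9] [75.3 14.8] 8.8
[ 548.79760295 -288.45132932  100.51991185]
145 [98, 98, 105, 136, 136, 135, 135, 136, 136, 136, 136, 135, 135, 135, 136, 135, 134, 134, 134, 106, 106, 104, 92, 83, 124, 137, 137, 138, 138, 139, 140, 141]
155 [180, 160, 97, 141, 142, 140, 141, 141, 141, 141, 142, 142, 141, 142, 142, 142, 141, 111, 111, 111, 111, 111, 97, 87, 126, 137, 138, 138, 139, 141, 141, 141]
162 [180, 164, 98, 133, 134, 133, 135, 137, 140, 141, 142, 144, 143, 143, 143, 144, 143, 144, 143, 112, 113, 112, 99, 92, 128, 138, 139, 140, 140, 142, 141, 142]
181 [143, 139, 100, 108, 100, 92, 92, 92, 91, 92, 92, 91, 91, 92, 92, 91, 91, 91, 91, 91, 91, 90, 90, 98, 133, 138, 140, 141, 140, 138, 135, 134]
[58, 57, 57, 58, 58, 57, 56, 59, 65, 79, 89, 101, 122, 132, 133, 133, 135, 134, 134, 136, 135, 135, 136, 135, 135, 134, 133, 120, 100, 107, 119, 137, 137, 132, 114, 98, 115, 125, 147, 179]
[138, 139, 138, 137, 134, 133, 132, 130, 130, 128, 116, 92, 91, 91, 90, 90, 92, 92, 94, 92, 88, 87, 92, 92, 93, 93, 95, 97, 97, 97, 96, 95, 97, 97, 100, 100, 97, 95, 96, 96, 99, 97, 103, 125, 137, 136, 137, 138, 137, 139]
```

View pics/w5c.png

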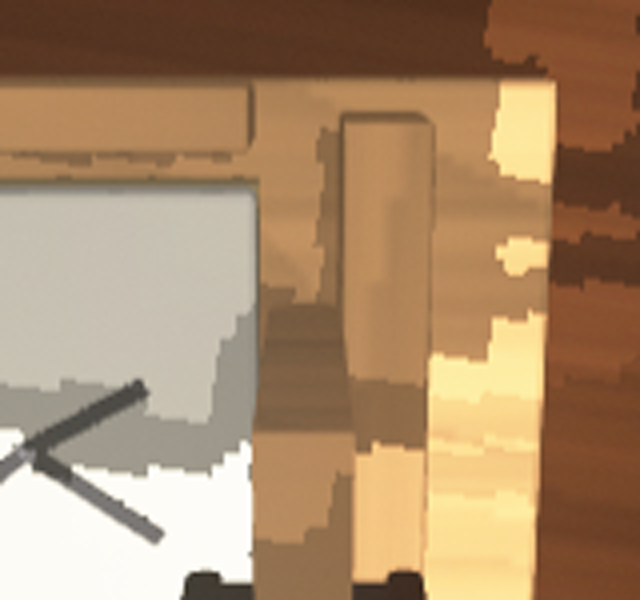

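Run:
```python
from h import *
m=camera_model("wrist");s=readout.read_state();a=np.radians(8.5);J=np.array([[np.cos(a),np.sin(a)],[-np.sin(a),np.cos(a)]])
for n,px,z in(("tileedge",(263.9,158),.044),("rail",(285.8,158),.038),("footL",(266.2,181),.064),("footR",(285.2,181),.064),("topL",(263.5,209),.1255),("topR",(288.3,209),.1255),("tilefar",(255,145.7),.044),("footfar",(276,175.3),.0605)):
    print(n,np.round(J@(back(m,px,z)[0,:2]-s["position"][:2])*1000,1))
goto(s["position"],8.5)
```

```text
tileedge [43.   7.1]
rail [42.1 -6.2]
footL [33.2  5.3]
footR [33.2 -5.2]
topL [35.1  5. ]
topR [35.  -4.7]
tilefar [50.3 12.3]
footfar [35.7 -0.1]
at [ 548.8 -288.5  100.5] turn [ 0.08 -0.07  0.  ] shift cm [0. 0. 0.] t 9.15 F [ 0.2 -0.6 -0.3] open 0.114
```

Call:
send_rows --moves '[[[0, 0, 0, 0, -0.05, 0.5, -1], [0, 0, 0, 0, 0, 1.0, -1], [0, 0, 0, 0, 0, 1.0, -1], [0, 0, 0, 0, 0, 0.8, -1], [0, 0, 0, 0, 0, 0.5, -1]]]'

```text
time_s: 9.65
position: [0.5476, -0.2872, 0.0599]
tcp_rot: [[0.989, 0.148, -0.002], [0.148, -0.989, 0.001], [-0.002, -0.002, -1.0]]
force: [-0.5, 0.0, 0.2]
opening: 0.117
```

Call:
send_rows --moves '[[[0, 0, 0, 0, 0, 0.3, -1], [0, 0, 0, 0, 0, 0.2, -1], [0, 0, 0, 0, 0, 0.2, -1], [0, 0, 0, 0, 0, 0.1, -1], [0, 0, 0, 0, 0, 0, -1]]]'

```text
time_s: 10.15
position: [0.5483, -0.2877, 0.0536]
tcp_rot: [[0.989, 0.148, 0.0], [0.148, -0.989, -0.0], [0.0, 0.0, -1.0]]
force: [-0.3, 0.5, -1.6]
opening: 0.113
```

Call:
send_rows --moves '[[[0, 0, 0, 0, 0, 0.05, -1], [0, 0, 0, 0, 0, 0.05, -1], [0, 0, 0, 0, 0, 0, -1], [0, 0, 0, 0, 0, 0, -1], [0, 0, 0, 0, 0, 0, -1]]]'

```text
time_s: 10.65
position: [0.5484, -0.2878, 0.0529]
tcp_rot: [[0.989, 0.148, 0.0], [0.148, -0.989, -0.0], [0.0, 0.0, -1.0]]
force: [-0.6, 0.3, 2.4]
opening: 0.11
```

Call:
send_rows --moves '[[[0, 0, 0, 0, 0, 0.05, -1], [0, 0, 0, 0, 0, 0.05, -1], [0, 0, 0, 0, 0, 0, -1], [0, 0, 0, 0, 0, 0, -1], [0, 0, 0, 0, 0, 0, -1]]]'

```text
time_s: 11.15
position: [0.5484, -0.2878, 0.0528]
tcp_rot: [[0.989, 0.148, 0.001], [0.148, -0.989, -0.001], [0.0, 0.001, -1.0]]
force: [-2.0, 1.2, 7.9]
opening: 0.112
```

Call:
send_rows --moves '[[[0, 0, 0, 0, 0, -0.1, -1], [0, 0, 0, 0, 0, 0, -0.7], [0, 0, 0, 0, 0, 0, -0.6], [0, 0, 0, 0, 0, 0, -0.5], [0, 0, 0, 0, 0, 0, -0.4]]]'

```text
time_s: 11.65
position: [0.5481, -0.2876, 0.0522]
tcp_rot: [[0.989, 0.148, -0.0], [0.148, -0.989, 0.0], [-0.0, -0.0, -1.0]]
force: [0.4, -0.0, 0.2]
opening: 0.264
```

Call:
send_rows --moves '[[[0, 0, 0, 0, 0, 0, -0.3], [0, 0, 0, 0, 0, 0, -0.2], [0, 0, 0, 0, 0, 0, -0.2], [0, 0, 0, 0, 0, 0, -0.2], [0, 0, 0, 0, 0, -0.5, -0.2]]]'

```text
time_s: 12.15
position: [0.5478, -0.2873, 0.0571]
tcp_rot: [[0.989, 0.148, -0.001], [0.148, -0.989, 0.001], [-0.001, -0.001, -1.0]]
force: [-0.3, -0.0, -0.4]
opening: 0.398
```

Call:
send_rows --moves '[[[0, 0, 0, 0, 0, -1, -0.2], [0, 0, 0, 0, 0, -2, -0.2], [0, 0, 0, 0, 0, -3, -0.2], [0, 0, 0, 0, 0, -3, -0.2], [0, 0, 0, 0, 0, -3, -0.2]]]'

```text
time_s: 12.65
position: [0.5483, -0.2876, 0.1797]
tcp_rot: [[0.989, 0.148, 0.001], [0.148, -0.989, -0.0], [0.001, 0.001, -1.0]]
force: [0.3, 0.1, 0.1]
opening: 0.401
```

Run:
```python
from h import *
for _ in range(4): capture("wrist")
m,im=look("wrist",[("tile_top",.044),("rail_thin",.038),("spacer",.078)],"pics/w6.png")
goto([.541,-.232,.065],8.5)
```

```text
tile_top 0.82 [ 540.9 -232.1] [100.3 100.6] 8.4
tile_top 0.65 [ 536.1 -168.7] [111.3  37. ] 8.4
rail_thin 0.61 [ 550.4 -300.8] [119.7  14.8] 8.1
rail_thin 0.42 [ 539.2 -232. ] [104.1 104. ] 8.5
spacer 0.55 [ 552.6 -286.7] [77.5 10.1] 8.2
at [ 547.4 -287.   176.2] turn [-0.12  0.12 -0.01] shift cm [ 0.2  -5.51 11.13] t 13.05 F [ 0.9  0.1 -0.5] open 0.394
```

View pics/w6.png

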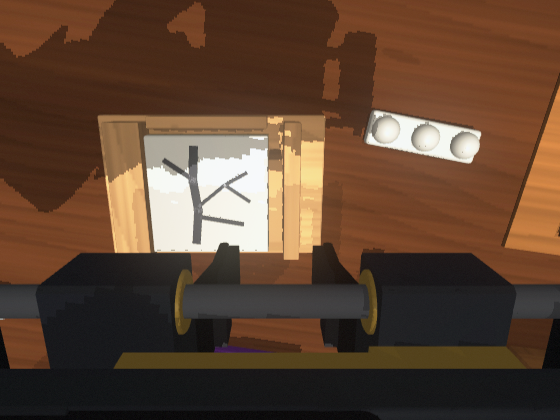

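Run:
```python
from h import *
im=cv2.imread("pics/w6.png")
a=cv2.resize(im[105:265,230:330],(375,600),interpolation=cv2.INTER_CUBIC)
s=capture("scene");cv2.imwrite("pics/s3.png",s)
b=cv2.resize(s[225:305,145:200],(412,600),interpolation=cv2.INTER_CUBIC)
cv2.imwrite("pics/c6.png",np.hstack([a,b]))
```

```text
(no output)
```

View pics/c6.png

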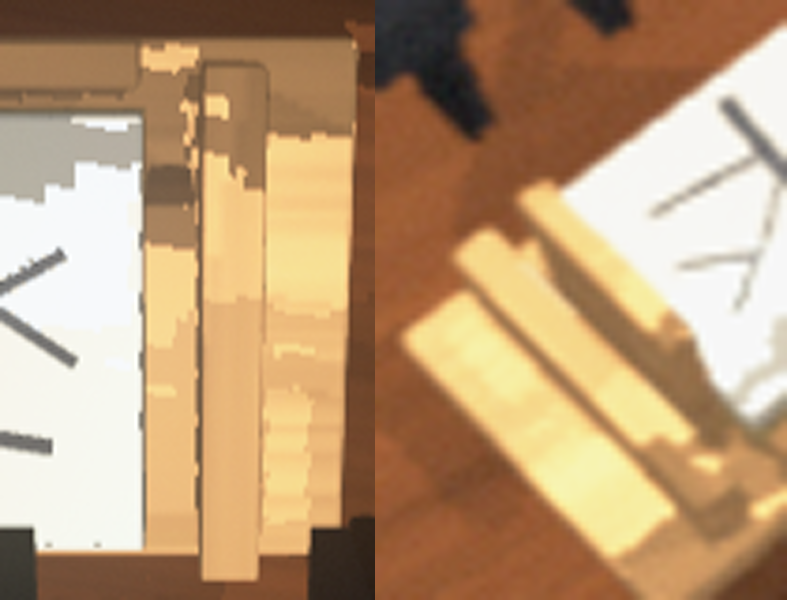

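Run:
```python
from h import *
m=camera_model("wrist");a=np.radians(8.4);J=np.array([[np.cos(a),np.sin(a)],[-np.sin(a),np.cos(a)]])
im=cv2.imread("pics/w6.png").astype(int).mean(2)
print(im[140:180,275].astype(int).tolist())
for r in (190,225): print(im[r,262:290].astype(int).tolist())
for px,z in(((275,159.5),.078),((275,170),.078),((275,149),.012),((268.5,225),.078),((282,225),.078),((268.5,200),.078),((282,200),.078)):
    print(px,np.round(J@(back(m,px,z)[0,:2]*1000-[540.9,-232.1]),1))
goto([.541,-.232,.065],8.5)
```

```text
[122, 125, 130, 133, 135, 134, 135, 134, 121, 92, 90, 91, 91, 90, 92, 94, 95, 95, 94, 105, 124, 129, 130, 130, 130, 130, 131, 132, 130, 131, 166, 200, 201, 201, 201, 202, 201, 202, 202, 202]
[249, 249, 249, 244, 245, 230, 130, 204, 204, 203, 204, 204, 204, 204, 203, 185, 197, 197, 186, 185, 187, 96, 168, 177, 175, 176, 176, 178]
[245, 245, 245, 245, 245, 224, 131, 187, 185, 185, 186, 186, 186, 185, 186, 185, 185, 185, 185, 185, 107, 89, 164, 171, 176, 176, 178, 179]
(275, 159.5) [ 34.  -54.5]
(275, 170) [ 26.5 -54.6]
(275, 149) [ 33.2 -54.4]
(268.5, 225) [-15.2 -49.7]
(282, 225) [-15.2 -59.8]
(268.5, 200) [  4.2 -49.8]
(282, 200) [  4.2 -59.7]
at [ 547.5 -287.1  176.2] turn [-0.12  0.11 -0.01] shift cm [ 0.19 -5.52 11.13] t 13.1 F [0.2 0.2 0.4] open 0.404
```

Call:
send_rows --moves '[[[0, 0, 0, 0.1, -2.5, 0, -1], [0, 0, 0, 0.1, -3.0, 0, -1], [0, 0, 0, 0, 0, 2.0, -1], [0, 0, 0, 0, 0, 3.0, -1], [0, 0, 0, 0, 0, 2.0, -1]]]'

```text
time_s: 13.6
position: [0.5411, -0.2319, 0.1054]
tcp_rot: [[0.989, 0.148, -0.003], [0.148, -0.989, 0.002], [-0.002, -0.002, -1.0]]
force: [-0.6, 0.7, 0.4]
opening: 0.046
```

Call:
send_rows --moves '[[[0, 0, 0, 0, 0, 2.0, -1], [0, 0, 0, 0, 0, 1.0, -1], [0, 0, 0, 0, 0, 0.5, -1], [0, 0, 0, 0, 0, 0, -1], [0, 0, 0, 0, 0, 0, -1]]]'

```text
time_s: 14.1
position: [0.5426, -0.2333, 0.0731]
tcp_rot: [[0.989, 0.148, 0.001], [0.148, -0.989, -0.001], [0.001, 0.001, -1.0]]
force: [-0.1, -0.1, -0.1]
opening: 0.004
```

Call:
send_rows --moves '[[[0, 0, 0, 0, 0, 0, -1], [0, 0, 0, 0, 0, 0, -1], [0, 0, 0, 0, 0, 0, -1], [0, 0, 0, 0, 0, 0, -1], [0, 0, 0, 0, 0, 0, -1]]]'

```text
time_s: 14.6
position: [0.5422, -0.233, 0.0727]
tcp_rot: [[0.989, 0.148, 0.0], [0.148, -0.989, -0.0], [0.0, 0.0, -1.0]]
force: [0.6, 0.2, 0.1]
opening: 0.001
```

Down to just above the tile, then gentle steps.

Call:
send_rows --moves '[[[0, 0, 0, 0, 0, 1.0, -1], [0, 0, 0, 0, 0, 0.8, -1], [0, 0, 0, 0, 0, 0.5, -1], [0, 0, 0, 0, 0, 0.3, -1], [0, 0, 0, 0, 0, 0.1, -1]]]'

```text
time_s: 15.1
position: [0.5418, -0.2327, 0.0448]
tcp_rot: [[0.989, 0.148, -0.001], [0.148, -0.989, 0.001], [-0.001, -0.001, -1.0]]
force: [0.8, 0.7, -0.5]
opening: 0.005
```

Call:
send_rows --moves '[[[0, 0, 0, 0, 0, 0.1, -1], [0, 0, 0, 0, 0, 0.1, -1], [0, 0, 0, 0, 0, 0.1, -1], [0, 0, 0, 0, 0, 0.1, -1], [0, 0, 0, 0, 0, 0, -1]]]'

```text
time_s: 15.6
position: [0.5421, -0.233, 0.042]
tcp_rot: [[0.989, 0.148, 0.0], [0.148, -0.989, -0.0], [0.0, 0.0, -1.0]]
force: [0.2, 0.2, 4.1]
opening: 0.006
```

Call:
send_rows --moves '[[[0, 0, 0, 0, 0, 0.1, -1], [0, 0, 0, 0, 0, 0.1, -1], [0, 0, 0, 0, 0, 0.1, -1], [0, 0, 0, 0, 0, 0, -1], [0, 0, 0, 0, 0, 0, -1]]]'

```text
time_s: 16.1
position: [0.5421, -0.233, 0.0393]
tcp_rot: [[0.989, 0.148, 0.0], [0.148, -0.989, -0.0], [0.0, 0.0, -1.0]]
force: [-1.0, 1.8, 8.0]
opening: 0.005
```

Call:
send_rows --moves '[[[0, 0, 0, 0, 0, 0.05, -1], [0, 0, 0, 0, 0, 0.05, -1], [0, 0, 0, 0, 0, 0.05, -1], [0, 0, 0, 0, 0, 0, -1], [0, 0, 0, 0, 0, 0, -1]]]'

```text
time_s: 16.6
position: [0.5421, -0.233, 0.0384]
tcp_rot: [[0.989, 0.148, 0.0], [0.148, -0.989, -0.0], [0.0, 0.0, -1.0]]
force: [-2.3, 1.3, 11.0]
opening: 0.003
```

Call:
send_rows --moves '[[[0, 0, 0, 0, 0, 0.05, -1], [0, 0, 0, 0, 0, 0.05, -1], [0, 0, 0, 0, 0, 0, -1], [0, 0, 0, 0, 0, 0, -1], [0, 0, 0, 0, 0, 0, -1]]]'

```text
time_s: 17.1
position: [0.5422, -0.233, 0.0383]
tcp_rot: [[0.989, 0.148, 0.001], [0.148, -0.989, -0.001], [0.0, 0.001, -1.0]]
force: [-4.0, 2.0, 17.5]
opening: 0.005
```

Run:
```python
from h import *
look("scene",[],"pics/s4.png")
for _ in range(4):
    s=readout.read_state();print(np.round(s["position"]*1000,2),np.round(s["force"],1));im=capture("scene")
cv2.imwrite("pics/s4c.png",cv2.resize(im[205:310,140:280],(800,600),interpolation=cv2.INTER_CUBIC))
```

```text
[ 542.14 -232.97   38.31] [-3.5  1.4 17.1]
[ 542.16 -232.97   38.32] [-3.9  1.3 17.1]
[ 542.15 -232.96   38.3 ] [-3.7  2.3 17.5]
[ 542.17 -232.98   38.32] [-4.8  2.5 17.6]
```

View pics/s4c.png

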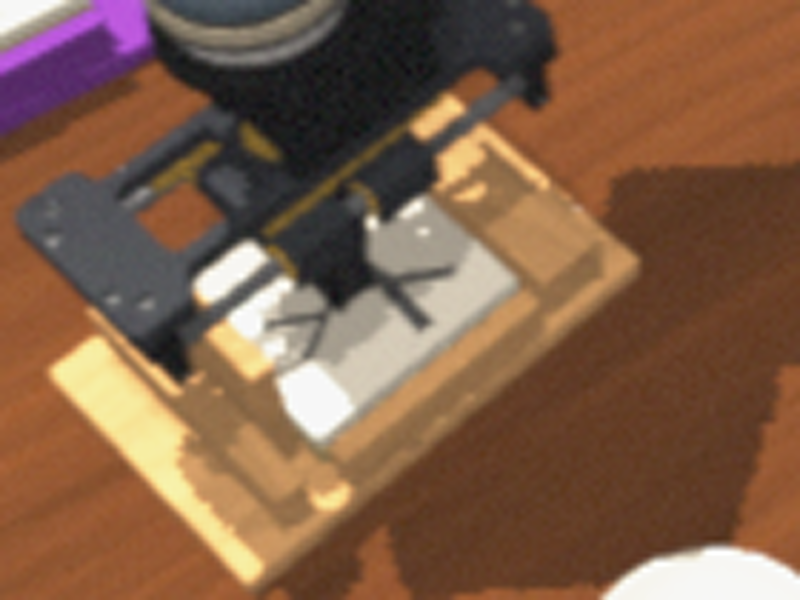

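Call:
send_rows --moves '[[[0, 0, 0, 0, 0, -0.05, -1], [0, 0, 0, 0, 0, 0, -1], [0, 0, 0, 0, 0, 0, -1], [0, 0, 0, 0, 0, 0, -1], [0, 0, 0, 0, 0, 0, -1]]]'

```text
time_s: 17.85
position: [0.5422, -0.233, 0.0384]
tcp_rot: [[0.989, 0.148, 0.001], [0.148, -0.989, -0.0], [0.0, 0.001, -1.0]]
force: [-3.4, 1.5, 14.3]
opening: 0.009
```

Run:
```python
from h import *
s=readout.read_state();print(np.round(s["position"]*1000,2),np.round(s["force"],1))
if s["force"][2]>11.5: print(bot.hand_in())
```

```text
[ 542.18 -232.99   38.36] [-3.4  1.5 14.3]
the job is handed in; nothing more can be done
None
```

The spacer is standing in the gap at the thin rail. The tile is pressed flush with the rails, and I handed the job in at about 18 s with the fingers still holding it down.

**Spacer:** I took it out of its block, lowered it foot down into the gap and let it go before touching the tile. When the foot met the base board, the tool height was within about 0.1 mm of the value expected for a fully seated spacer, with about 8 N of contact. The wrist picture after release showed it standing, within about 1.5 mm of midway along the tile.

**Tile:** I pressed its centre with the shut fingers. The reading settled at a tool height of 38.3–38.4 mm. The force rose from 11 to 17 N with only about 0.1 mm more movement, so the tile is on its stop. I then eased off to about 14 N. The last picture showed the spacer still standing and the tile down.

**Disagreements:**
- One wrist check placed the spacer about 2 mm nearer the tile than the gap's middle. The gap leaves only 1.5 mm of play each way, and the arm was still settling, so I took this as camera error.
- An earlier alignment picture, also taken while the arm was still swinging, was about 2 mm off. I replaced it with a fresh one before lowering the spacer.
- I didn't measure the bystanders again at the end, but felt no unexpected contact.

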